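Press-test the clamped pipe that has the coupling

TASK

Two grey pipe offcuts stick out of two small bench clamps. Check the hold on the one with the coupling (the short, thicker sleeve) on its free end: with the fingertips press lightly down on the coupling until it gives by about half a centimetre, stay there for a moment, let it spring back and draw away. Do not grip or lift it, and leave the other clamped pipe, both clamp handles and everything else on the shelf alone.

Things in the scene. Friction and masses are not known exactly. Their poses are not given: they have to be found in the camera images.
- clamp_a: Grey bench clamp (fixed to the shelf) that holds the pipe with the coupling: foot 120 x 74 mm, jaws up to 118 mm high; origin at the centre of its foot. Its x axis points away from its handle, its y axis is level and along the held pipe; the pipe's free end points along its -y. The T-handle stands out 105 mm along -x.
- coupling: The coupling to press: plain grey sleeve 50 mm across, 50 mm long, on the free end of the level pipe in clamp_a. Origin at its centre, on the pipe's axis, 145 mm from the clamp's origin along the clamp's -y and 95 mm above the shelf; its y axis runs along the pipe. It is dry-fitted and stiff to turn about the pipe. It is the only thick-ended pipe held in a clamp.
- coupling_top (a point): Uppermost point of that coupling, half way along it, 120 mm above the shelf; z up, y along the pipe.
- rock_a (a joint): Tilt (rad) of the pipe with the coupling in its rubber-lined jaws: 0 at rest, positive when the free end is pressed down (0.01 rad = 1.45 mm at the coupling). It is springy and comes back by itself: about 0.67 N per mm pressed at the coupling, so 5 mm takes about 3.3 N; stops at 0.16 rad.
- handle_a_end (a point): One end ball of clamp_a's turning handle, a steel T-bar 97 mm long that turns about a level screw 50 mm above the shelf. To be left alone.
- clamp_b: The other bench clamp, the same as clamp_a, holding a plain pipe without a coupling; same axes. To be left alone.
- plain_end_top (a point): Top of the plain pipe (34 mm across) in clamp_b, 145 mm from the clamp along its -y, 112 mm above the shelf. To be left alone.
- rock_b (a joint): Tilt (rad) of the plain pipe in clamp_b, 0 at rest. To be left alone.
- handle_b_end (a point): One end ball of clamp_b's turning handle, as on clamp_a. To be left alone.
- scraper: Loose steel putty scraper with a wooden handle lying flat, 210 x 70 x 18 mm; origin under its middle. To be left alone.
- loose_offcut: Loose plain grey pipe offcut standing on end, 34 mm across, 120 mm tall; origin at the centre of its foot. To be left alone.
- spare_coupling: Loose spare coupling standing on end on the shelf (NOT the one to press), 50 mm across, 50 mm tall; origin at the centre of its foot. To be left alone.
- bolt_tray: Loose zinc-plated bolt tray, 110 x 170 x 30 mm; origin under its centre. To be left alone.
- drawer_cube: Loose clear acrylic drawer cube, 120 mm each way; origin under its centre. To be left alone.
- screw_jar: Loose glass jar with a metal cap, 60 mm across, 85 mm tall; origin at the centre of its foot. To be left alone.

How it is judged:
By the outcome, as a careful person would: the job done as asked, in the order asked, and still so for the second after the job is handed in, with the robot touching nothing.
It also fails if it takes over 32 s, if anything falls off the work surface, if the arm or the gripper's body presses on something with over 40 N, if the wrist force passes 120 N, or if a joint passes its speed limit or range.

ROBOT

A 6-joint arm with a two-finger parallel gripper is mounted at the origin on the work surface. World frame = base frame: x ahead of the robot, y to its left, z up, the work surface at z = 0. Lengths are in m, angles in rad, forces in N, time in s.
With the tool pointing down it reaches from about 0.35 to 1 m from the base axis. Payload 7.1 kg.
Tool frame: the origin (TCP) lies between the finger pads; the fingertips stand 22 mm ahead of it and the grasp point (between the pads) lies 3 mm ahead of it; x points along the fingers, y is the direction in which the jaws open and shut, and the axes are right-handed (so a half turn about x gives the same grasp; the last joint's range is limited). The gripper opens to 85 mm and grips with 20 to 120 N. Pads are 22 mm wide; open, the fingers measure 114 mm over their backs; the gripper's body (76 mm by 85 mm) begins 54 mm behind the grasp point. The pads swing forward as they close: fully open they stand 13 mm farther back than shut.
Start: joints at [1.098, 0.423, 1.63, -0, 1.089, -0.019], TCP at [0.274, 0.562, 0.216] pointing down, gripper open.
Joint ranges: [-3, 3], [-0.9, 2.11], [0.09, 2.58], [-1.31, 4.45], [0.11, 2.69], [-2.54, 2.54]. Speed limits (rad/s): [2.39, 2.39, 3.01, 3.14, 3.14, 3.14].

INTERFACE

Orientations are given as a rotation vector (axis times angle).
In Python, from rig import manip gives the robot as it stands. The module is installed in compiled form; this text tells all that it offers. Calls block until the motion is done:
- manip.move_to(position, orientation): joint-space move of the TCP to a pose.
- manip.servo_line(position, orientation=None, rate=0.15): straight line of the TCP; orientation=None keeps the orientation; rate is the mean speed in m/s.
- manip.set_joints(angles): joint-space move.
- manip.command_gripper(opening, f_grip=None): finger opening in m; f_grip is the grip in N (None keeps the last); returns when the fingers have stopped.
- manip.hold(seconds).
- manip.solve_ik(position, orientation): joint angles nearest the present ones, or None.
- manip.camera(name): name is "scene" or "top"; returns a dict with "image" (400x640x3 uint8, red, green, blue), "fx", "fy", "cx", "cy" (pixels), "cam_to_world" (4x4, takes a point from camera to world coordinates). Camera axes: x right, y down, z forward; pixel columns grow to the right and rows downward; lengths in m; the calibration is good to about 2 mm. A picture is of the moment at which its call begins. There is no depth.
A pose or a line that the arm cannot do raises manip.IKError and nothing moves.
- manip.sign_off(): hands the job in, once; it reports no verdict.
Readings, each from a call of its own:
- manip.get_time(): time.
- manip.get_joint_positions(): joint angles.
- manip.get_joint_vel(): joint speeds.
- manip.get_tau(): joint torques, N m.
- manip.get_position(): TCP position.
- manip.get_ee_rot(): TCP orientation.
- manip.get_contact_force(): force on the tool from outside, world axes, zero at the start.
- manip.get_torque(): the same for the moment, N m.
- manip.get_width(): finger opening in m.
Only numpy, scipy, OpenCV 4.12 (cv2) and the standard library are available. Lean on these libraries where they do the work, as an engineer would, in place of code of your own. Each camera call takes 0.05 s, during which the arm holds its last target.

## Working session

There is one attempt and no reset: what is moved stays moved. The work goes in short steps, each a Python script; the robot and the scene stay as the last script left them, time stands still between calls to the robot, and variables do not carry over. Pictures are saved under pics/ and viewed, and the job is handed in when it is done.

```bash
mkdir -p pics; python3 - <<'E'
from rig import manip
import cv2,numpy as np,pickle
d={}
for n in("scene","top"):
    c=manip.camera(n);d[n]=c
    cv2.imwrite(f"pics/{n}0.png",c["image"][:,:,::-1])
    print(n,c["fx"],c["fy"],c["cx"],c["cy"],np.round(c["cam_to_world"],4).tolist())
pickle.dump(d,open("cams.pkl","wb"))
print(manip.get_time(),manip.get_ee_rot(),manip.get_width())
E
```

```text
scene 362.6814129902405 362.6814129902405 323.3974362716997 202.84072592131233 [[0.6987, 0.4248, -0.5757, 1.1194], [0.7154, -0.4211, 0.5576, -0.474], [-0.0056, -0.8014, -0.5981, 0.6764], [0.0, 0.0, 0.0, 1.0]]
top 518.5739814337301 518.5739814337301 314.22576666837216 214.83858832024345 [[-0.0642, -0.9767, 0.2048, 0.3153], [-0.9979, 0.0633, -0.0109, 0.0456], [-0.0024, -0.205, -0.9788, 1.4846], [0.0, 0.0, 0.0, 1.0]]
0.1 [ 0.35480817  1.54171172 -0.35694821] 0.08529008225144313
```

View pics/scene0.png

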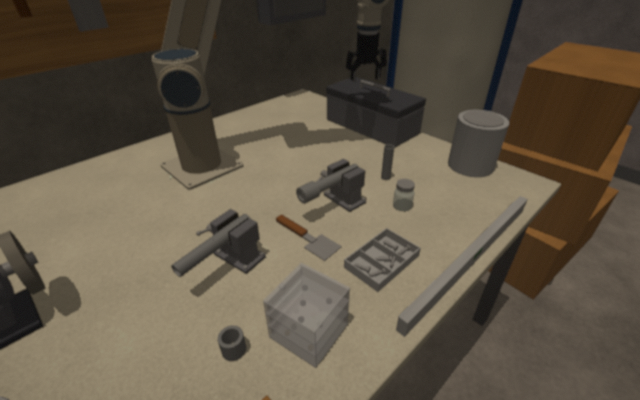

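View pics/top0.png

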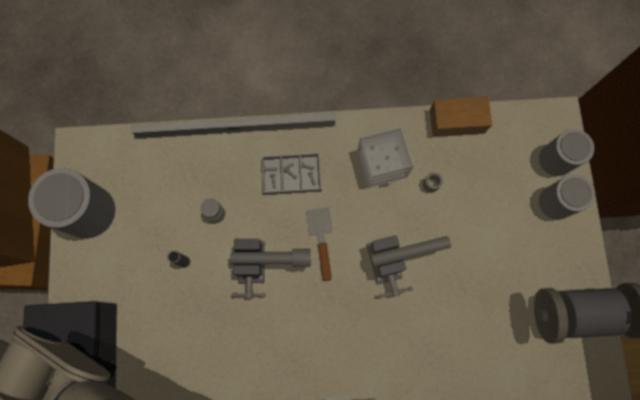

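The coupling is on the left clamp in the top view, around (302,257), and at about (308,190) in the scene view. The plain pipe's end is at (447,243) in the top view. I'll enlarge both views to measure.

```bash
python3 - <<'E'
import cv2,pickle,numpy as np
d=pickle.load(open("cams.pkl","rb"))
a=d["top"]["image"][225:310,220:340,::-1]; b=d["scene"]["image"][145:225,285:385,::-1]
a=cv2.resize(a,None,fx=6,fy=6,interpolation=cv2.INTER_CUBIC);b=cv2.resize(b,None,fx=7,fy=7,interpolation=cv2.INTER_CUBIC)
cv2.imwrite("pics/zt.png",cv2.convertScaleAbs(a,alpha=1.5));cv2.imwrite("pics/zs.png",cv2.convertScaleAbs(b,alpha=1.5))
E
```

```text
(no output)
```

View pics/zt.png

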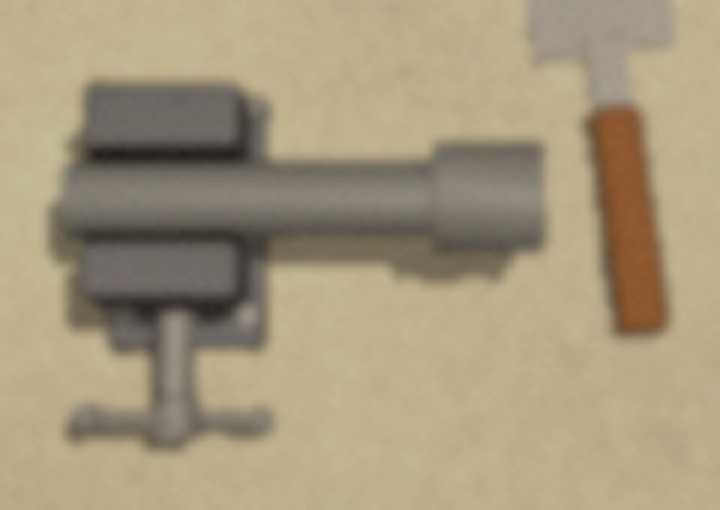

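View pics/zs.png

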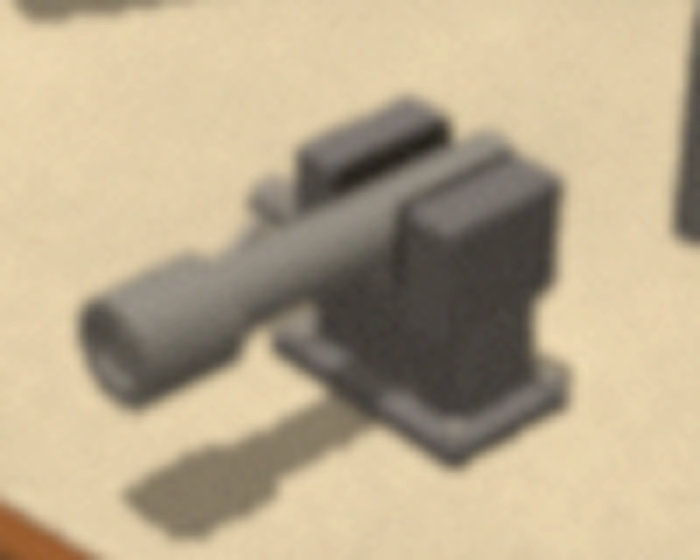

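```bash
cat > h.py <<'E'
import pickle,numpy as np
d=pickle.load(open("cams.pkl","rb"))
def ray(n,u,v):
    c=d[n];T=c["cam_to_world"]
    r=T[:3,:3]@np.array([(u-c["cx"])/c["fx"],(v-c["cy"])/c["fy"],1.]);return T[:3,3],r/np.linalg.norm(r)
def plane(n,u,v,z):
    o,r=ray(n,u,v);return o+r*(z-o[2])/r[2]
def proj(n,p):
    c=d[n];q=np.linalg.inv(c["cam_to_world"])@np.r_[p,1];return np.array([c["fx"]*q[0]/q[2]+c["cx"],c["fy"]*q[1]/q[2]+c["cy"]])
E
python3 - <<'E'
from h import *
import cv2
Z=lambda x,y:((x+.5)/6-.5+220,(y+.5)/6-.5+225)
for nm,x,y in[("tailL",65,170),("tailR",65,232),("cu",435,143),("cl",435,249),("fu",543,143),("fl",543,248)]:
    print(nm,np.round(plane("top",*Z(x,y),.095),4))
m=lambda *k:np.mean([plane("top",*Z(*p),.095) for p in k],0)
far=m((543,143),(543,248)); near=m((435,143),(435,249)); tail=m((65,165),(65,235))
dirn=(far-tail)/np.linalg.norm(far-tail); c=(far+near)/2
print(far,near,tail,dirn,c,np.degrees(np.arctan2(*dirn[:2][::-1])))
# scene check: silhouette of coupling predicted
side=np.array([-dirn[1],dirn[0],0])
img=d["scene"]["image"][145:225,285:385,::-1];img=cv2.resize(img,None,fx=7,fy=7)
for s in(-.025,.025):
  for t in np.linspace(0,2*np.pi,40):
    p=c+dirn*s+.025*(side*np.cos(t)+np.array([0,0,1])*np.sin(t))
    u,v=proj("scene",p);cv2.circle(img,(int((u-285+.5)*7),int((v-145+.5)*7)),2,(0,0,255),-1)
cv2.imwrite("pics/chk.png",img)
E
```

```text
tailL [0.5159 0.2625 0.095 ]
tailR [0.488  0.2633 0.095 ]
cu [0.5174 0.0958 0.095 ]
cl [0.4697 0.0984 0.095 ]
fu [0.5143 0.0473 0.095 ]
fl [0.467  0.0502 0.095 ]
[0.49064981 0.04874835 0.095     ] [0.49355102 0.09711736 0.095     ] [0.50240916 0.26289581 0.095     ] [-0.05482979 -0.99849572  0.        ] [0.49210042 0.07293286 0.095     ] -93.14309154172582
```

View pics/chk.png

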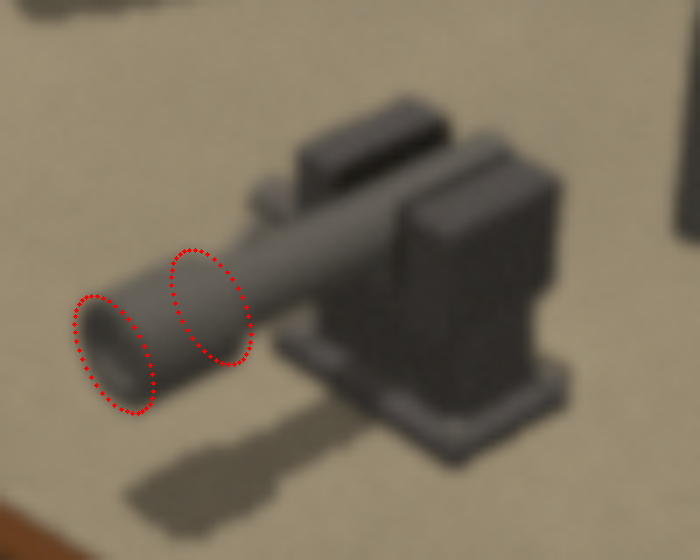

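The predicted coupling outline falls on the scene image to about 1 px, so the two views agree: axis point (0.492, 0.073) with the pipe close to -y. Next I close the fingers, go above it and record the free-space force baseline.

```bash
cat >> h.py <<'E'
from scipy.spatial.transform import Rotation as R
dirn=np.array([-0.0548,-0.9985,0]);C=np.array([0.4921,0.0735])
def ori(s):
    x=np.array([0,0,-1.]);y=s*dirn/np.linalg.norm(dirn);return R.from_matrix(np.c_[x,y,np.cross(x,y)]).as_rotvec()
E
python3 - <<'E'
from h import *
from rig import manip
q0=np.array(manip.get_joint_positions());print(np.round(q0,3))
best=None
for s in(1,-1):
    q=manip.solve_ik([*C,.25],ori(s));print(s,None if q is None else np.round(q,3))
    if q is not None and (best is None or np.abs(np.array(q)-q0).max()<best[0]): best=(np.abs(np.array(q)-q0).max(),s)
s=best[1];open("s.txt","w").write(str(s))
manip.command_gripper(0.0,20)
p=manip.get_position();manip.servo_line([p[0],p[1],.27],rate=.15)
manip.move_to([*C,.25],ori(s))
manip.servo_line([*C,.165],rate=.08)
for i in range(4):
    manip.hold(.1);print(np.round(manip.get_contact_force(),3))
print(manip.get_time(),manip.get_position(),manip.get_width())
import cv2
for n in("scene","top"): cv2.imwrite(f"pics/{n}1.png",manip.camera(n)["image"][:,:,::-1])
a=cv2.imread("pics/scene1.png")[80:240,230:430];cv2.imwrite("pics/s1z.png",cv2.resize(a,None,fx=3.7,fy=3.7,interpolation=2))
E
```

```text
[ 1.098  0.424  1.631  0.     1.089 -0.019]
1 [ 0.124  0.193  1.874 -0.     1.075  1.75 ]
-1 [ 0.124  0.193  1.874 -0.     1.075 -1.392]
[0.213 0.074 0.13 ]
[ 0.849  0.416 -0.432]
[0.108 0.099 0.159]
[-0.181 -0.307  0.958]
4.925 [0.49217726 0.0734879  0.16515589] -0.00011854186231027863
```

View pics/s1z.png

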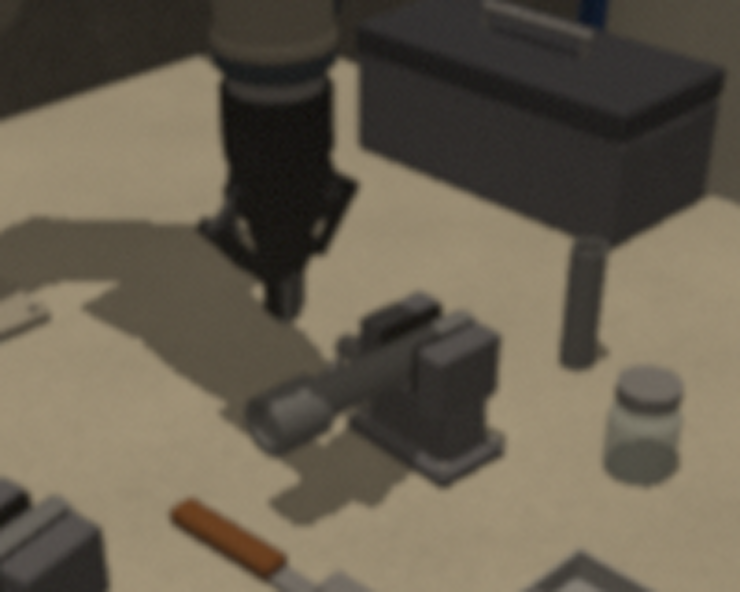

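View pics/top1.png

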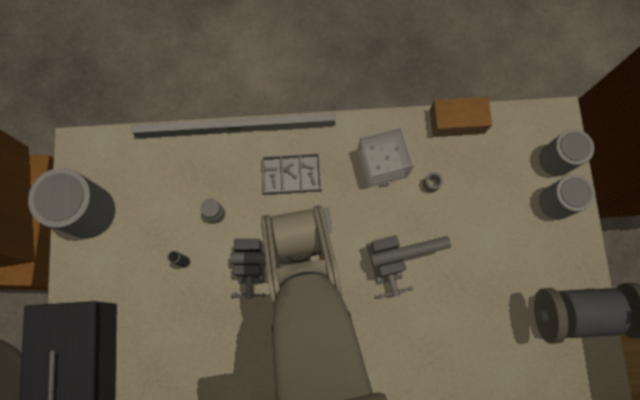

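```bash
python3 - <<'E'
from h import *
for z in(.165,.155,.143,.12,.095): print(z,proj("scene",[.4922,.0735,z]))
E
```

```text
0.165 [307.12810014 170.33265552]
0.155 [307.2481839  173.50287762]
0.143 [307.3903602  177.25634443]
0.12 [307.65715539 184.29976119]
0.095 [307.93894047 191.73891239]
```

```bash
python3 - <<'E'
import cv2
a=cv2.imread("pics/scene1.png")[140:215,270:370];cv2.imwrite("pics/s1y.png",cv2.convertScaleAbs(cv2.resize(a,None,fx=7,fy=7,interpolation=2),alpha=1.8))
E
```

```text
(no output)
```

View pics/s1y.png

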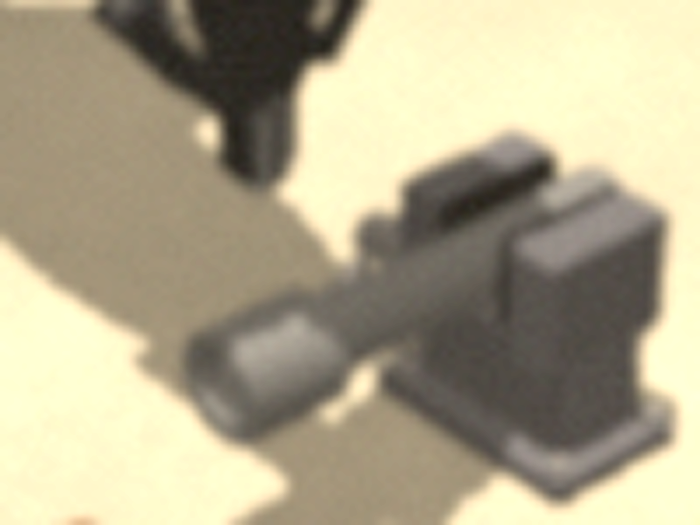

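```bash
python3 - <<'E'
from h import *
from rig import manip
import cv2
for z in(.26,.238,.216,.207,.194): print(z,proj("scene",[.274,.562,z]))
a=d["scene"]["image"][20:100,320:420,::-1];cv2.imwrite("pics/s0y.png",cv2.convertScaleAbs(cv2.resize(a,None,fx=7,fy=7,interpolation=2),alpha=1.8))
print(R.from_rotvec(manip.get_ee_rot()).as_matrix().round(3),manip.get_position(),manip.get_joint_positions())
c=manip.camera("scene");print(np.abs(c["cam_to_world"]-d["scene"]["cam_to_world"]).max())
a=c["image"][140:215,270:370,::-1];cv2.imwrite("pics/s2y.png",cv2.convertScaleAbs(cv2.resize(a,None,fx=7,fy=7,interpolation=2),alpha=1.8))
E
```

```text
0.26 [365.6200552  75.3576773]
0.238 [365.23468349  81.44270776]
0.216 [364.85688168  87.40820918]
0.207 [364.7044568   89.81500244]
0.194 [364.4864289   93.25766922]
[[ 0.     0.055  0.998]
 [ 0.     0.998 -0.055]
 [-1.     0.     0.   ]] [0.49214125 0.07349935 0.1650721 ] [ 1.24337739e-01  3.09893247e-01  1.94806401e+00 -9.20573603e-06
  8.83491045e-01 -1.39159765e+00]
0.0
```

View pics/s0y.png

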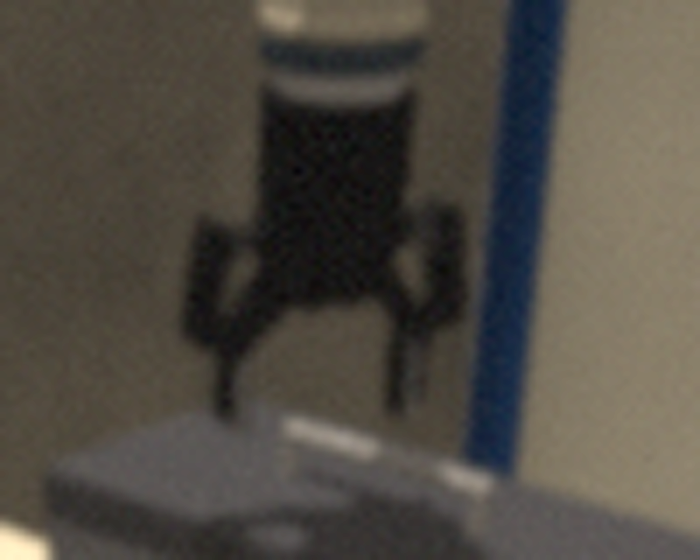

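View pics/s2y.png

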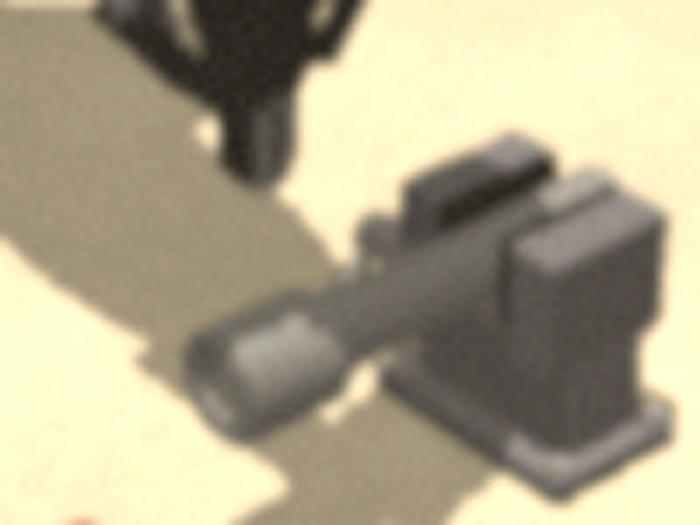

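```bash
python3 - <<'E'
from h import *
import cv2
a=cv2.imread("pics/top1.png")[180:400,200:420]
a=cv2.resize(a,None,fx=2.7,fy=2.7,interpolation=2);a=cv2.convertScaleAbs(a,alpha=1.8)
for z,col in((.2,(0,0,255)),(.35,(0,255,0)),(.5,(255,0,0))):
    for r in np.arange(.3,.6,.04):
        u,v=proj("top",[r*np.cos(.1243)*1,r*np.sin(.1243)+.0117*0,z]);cv2.circle(a,(int((u-200)*2.7),int((v-180)*2.7)),3,col,-1)
    u,v=proj("top",[.492,.0735,z]);cv2.drawMarker(a,(int((u-200)*2.7),int((v-180)*2.7)),col,1,20,2)
cv2.imwrite("pics/t1arm.png",a)
b=cv2.imread("pics/scene1.png")[0:240,80:400]
b=cv2.resize(b,None,fx=2.4,fy=2.4,interpolation=2);b=cv2.convertScaleAbs(b,alpha=1.8)
for p,col in(([0,0,0],(0,0,255)),([.492,.0735,.25],(0,255,0)),([.492,.0735,.143],(0,255,0)),([.492,.0735,.165],(0,255,255))):
    u,v=proj("scene",p);cv2.drawMarker(b,(int((u-80)*2.4),int(v*2.4)),col,1,16,2);print(p,u,v)
cv2.imwrite("pics/s1arm.png",b)
E
```

```text
[0, 0, 0] 202.11416503014283 166.10011135338115
[0.492, 0.0735, 0.25] 305.99161440332165 141.6982264213776
[0.492, 0.0735, 0.143] 307.3408043333377 177.22806704950253
[0.492, 0.0735, 0.165] 307.077904717568 170.3048153695987
```

View pics/t1arm.png

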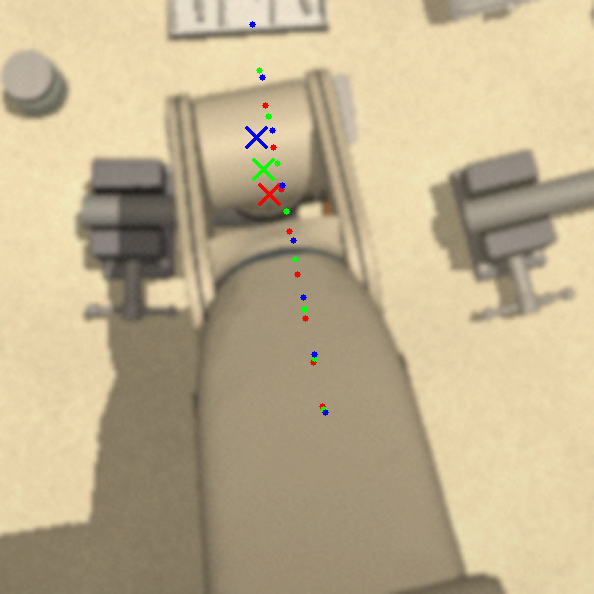

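View pics/s1arm.png

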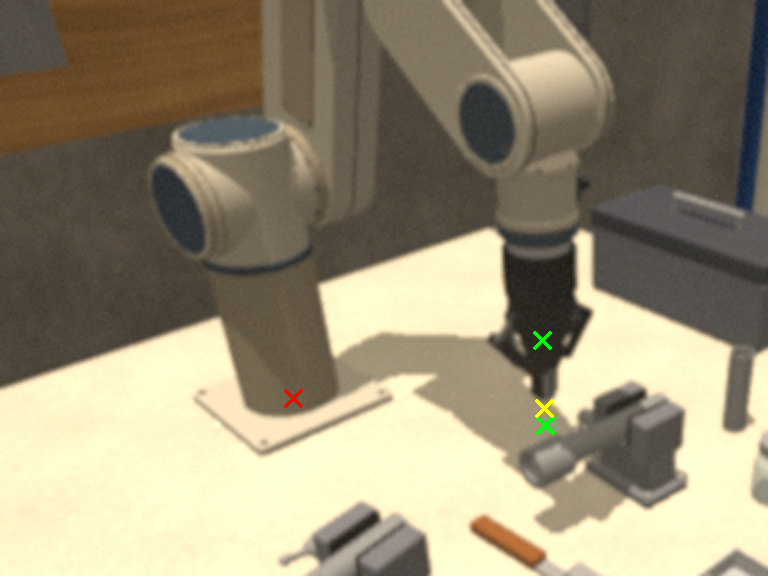

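The base and the lateral position agree in both views. However, the visible fingertips look about 35 mm higher than the stated TCP offset implies. I'll go down under force watch and check with the camera, rather than trust either height.

```bash
cat >> h.py <<'E'
def fz(m,n=12,dt=.015):
    r=[]
    for _ in range(n): m.hold(dt);r.append(m.get_contact_force())
    return np.mean(r,0),np.std(r,0)[2]
E
python3 - <<'E'
from h import *
from rig import manip
import cv2
b,s=fz(manip);print("base",b.round(2),s)
for z in(.155,.150,.147,.145,.143,.141,.139):
    manip.servo_line([*C,z],rate=.03)
    f,s=fz(manip,8);print(z,round(manip.get_position()[2],4),f.round(2))
    if f[2]-b[2]>0.9: break
print(manip.get_time())
c=manip.camera("scene")
a=c["image"][140:215,270:370,::-1];cv2.imwrite("pics/s3y.png",cv2.convertScaleAbs(cv2.resize(a,None,fx=7,fy=7,interpolation=2),alpha=1.8))
E
```

```text
base [-0.02  0.04 -0.48] 0.40789623032231204
0.155 0.1551 [ 0.21 -0.18  0.31]
0.15 0.15 [-0.02 -0.58 -0.25]
0.147 0.147 [ 0.1   0.12 -0.06]
0.145 0.145 [ 0.12 -0.43  0.29]
0.143 0.143 [0.45 0.05 0.29]
0.141 0.141 [-0.15  0.21 -0.18]
0.139 0.139 [ 0.23 -0.06  0.2 ]
8.2583
```

View pics/s3y.png

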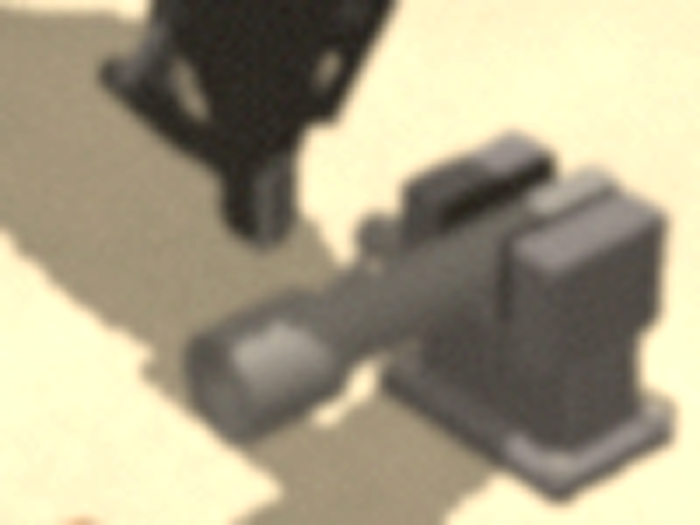

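There is no contact at 0.139. The tip shows at about row 174, which puts it near z≈0.152, and the top view rules out a sideways shift. I expect contact at TCP z≈0.107, so I'll continue down with the same force watch.

```bash
python3 - <<'E'
from h import *
from rig import manip
import cv2
b=np.array([.1,-.05,.05])
for z in(.132,.125,.120,.117,.1145,.112):
    manip.servo_line([*C,z],rate=.03)
    f,s=fz(manip,8);print(z,round(manip.get_position()[2],4),f.round(2))
    if np.linalg.norm(f-b)>1.1: break
print(manip.get_time())
c=manip.camera("scene")
a=c["image"][140:215,270:370,::-1];cv2.imwrite("pics/s4y.png",cv2.convertScaleAbs(cv2.resize(a,None,fx=7,fy=7,interpolation=2),alpha=1.8))
E
```

```text
0.132 0.132 [-0.17 -0.14  0.22]
0.125 0.125 [ 0.02 -0.37 -0.19]
0.12 0.12 [-0.07 -0.47  0.04]
0.117 0.117 [ 0.07  0.48 -0.06]
0.1145 0.1145 [0.17 0.11 0.27]
0.112 0.112 [-0.    0.02  0.36]
10.9417
```

View pics/s4y.png

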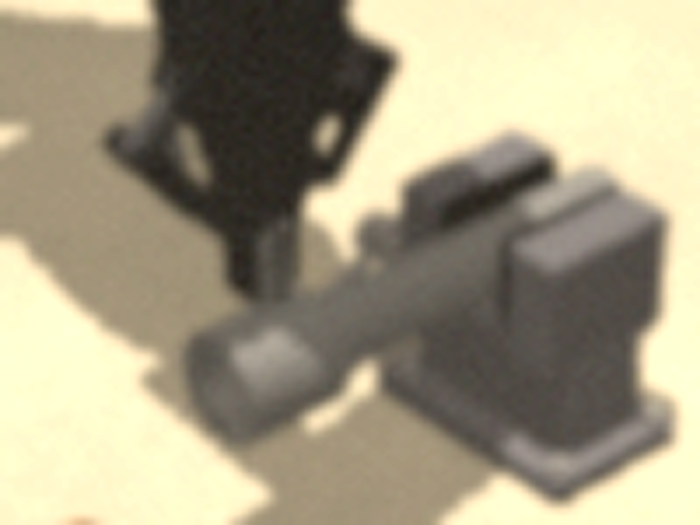

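The tip now shows just above the coupling's top at about (307.5,182.5) px, with roughly 5 mm of gap. I'll take fine steps to contact.

```bash
python3 - <<'E'
from h import *
from rig import manip
import cv2
b=np.array([.05,-.05,.1])
for z in(.110,.1085,.107,.1055,.104,.1025):
    manip.servo_line([*C,z],rate=.03)
    f,s=fz(manip,16,.012);print(z,round(manip.get_position()[2],4),f.round(2))
    if np.linalg.norm(f-b)>1.0: break
print(manip.get_time())
c=manip.camera("scene")
a=c["image"][140:215,270:370,::-1];cv2.imwrite("pics/s5y.png",cv2.convertScaleAbs(cv2.resize(a,None,fx=7,fy=7,interpolation=2),alpha=1.8))
E
```

```text
0.11 0.11 [-0.02  0.02 -0.01]
0.1085 0.1085 [0.01 0.07 0.15]
0.107 0.107 [-0.13 -0.12  0.2 ]
0.1055 0.1055 [0.1  0.29 0.03]
0.104 0.1041 [ 0.18 -0.49  1.05]
12.9083
```

View pics/s5y.png

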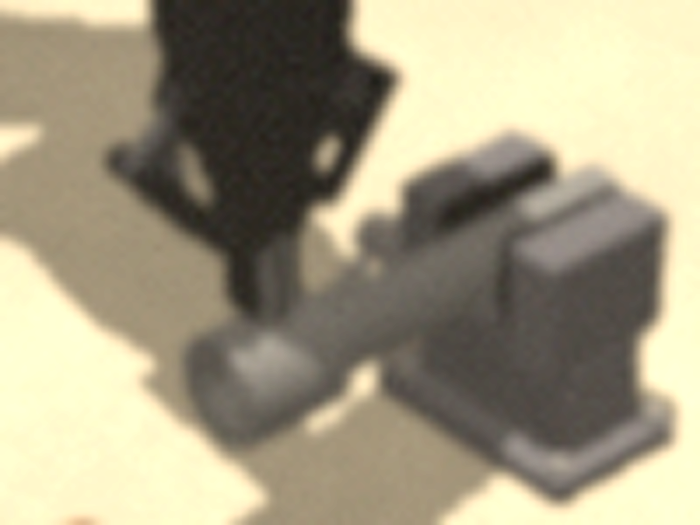

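Contact: Fz is about 1 N with the tip sitting on the coupling, so first touch was at about z=0.1053. Now I press to about 5 mm, check the force, dwell, release and retreat.

```bash
python3 - <<'E'
from h import *
from rig import manip
import cv2
manip.servo_line([*C,.1015],rate=.02); f,s=fz(manip,16,.012);print("mid",f.round(2),manip.get_position()[2])
manip.servo_line([*C,.1004],rate=.02); f,s=fz(manip,40,.015);print("press",f.round(2),manip.get_position().round(4) if hasattr(manip.get_position(),'round') else manip.get_position())
n=f[2]-.1
z=.1004
if 1.5<n<2.9 or 3.7<n<5:
    z-= np.clip((3.35-n)/.67*1e-3,-1.,1.); manip.servo_line([*C,z],rate=.02)
f,s=fz(manip,50,.015);print("dwell",z,f.round(2),manip.get_time())
c=manip.camera("scene")
manip.hold(.3)
cv2.imwrite("pics/press.png",c["image"][:,:,::-1])
a=c["image"][140:215,270:370,::-1];cv2.imwrite("pics/s6y.png",cv2.convertScaleAbs(cv2.resize(a,None,fx=7,fy=7,interpolation=2),alpha=1.8))
E
```

```text
mid [ 0.37 -2.08  2.76] 0.10158118817578135
press [ 0.67 -3.14  3.91] [0.4921 0.0735 0.1004]
dwell 0.10108959209629598 [ 0.99 -1.85  3.22] 15.3667
```

View pics/s6y.png

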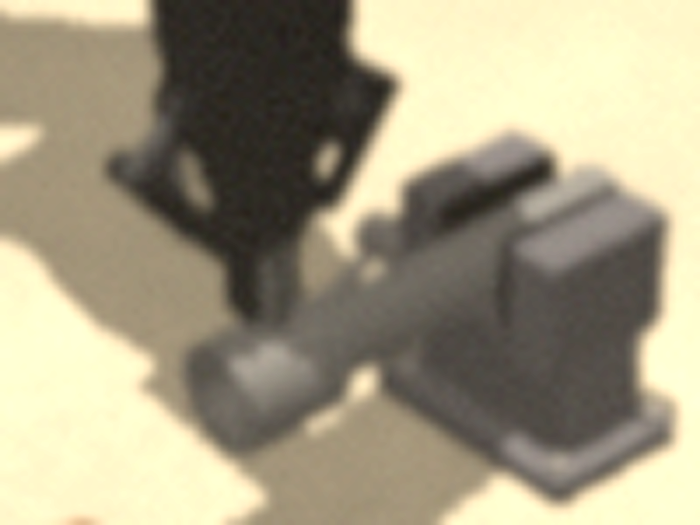

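The side force is friction from the pipe tilting. Correcting Fz for its moment gives about 4.9 mm at z=0.1004 but only about 4.2 mm now, and geometry agrees. I'll go back down to 0.1003 for the dwell, then release straight up.

```bash
python3 - <<'E'
from h import *
from rig import manip
import cv2
manip.servo_line([*C,.1003],rate=.02); f,s=fz(manip,60,.018);print("dwell",f.round(2),manip.get_position(),"eff mm",((f[2]-.1)+f[1]*.025/.145)/.67,manip.get_time())
manip.servo_line([*C,.125],rate=.03)
manip.servo_line([*C,.27],rate=.12)
f,s=fz(manip,16);print("free",f.round(2),manip.get_time())
manip.move_to([.33,.33,.32],ori(int(open('s.txt').read())))
t=manip.camera("top");c=manip.camera("scene");print(manip.get_time())
for n,k in(("top",t),("scene",c)): 
    cv2.imwrite(f"pics/{n}9.png",k["image"][:,:,::-1])
cv2.imwrite("pics/cmp.png",np.vstack([cv2.resize(x[150:215,270:390,::-1],None,fx=4.5,fy=4.5) for x in(d["scene"]["image"],c["image"])]))
E
```

```text
dwell [ 1.25 -2.47  3.85] [0.49209525 0.0734858  0.10028804] eff mm 4.953305886078996 16.9667
free [-0.15 -0.02 -0.14] 19.5667
20.8417
```

View pics/cmp.png

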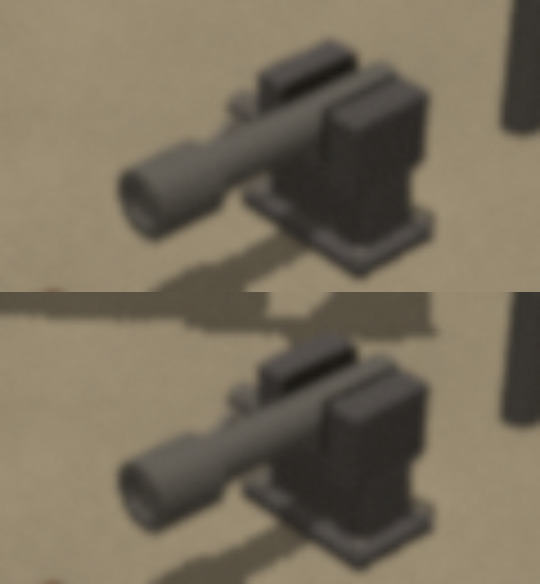

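View pics/top9.png

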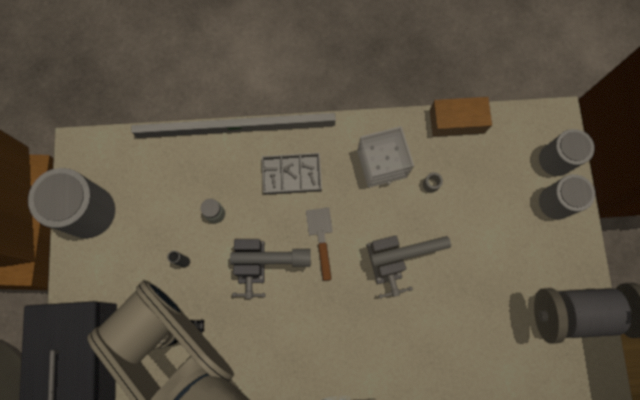

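The coupling is back in its starting place in both views (scene about (308,191), top about (302,257)). Everything else sits at its original pixels and the arm is clear, so I'm handing in.

```bash
python3 -c "
from rig import manip
manip.sign_off()"
```

```text
the job is handed in; nothing more can be done
```

I pressed the coupling on clamp_a down by about 5 mm with closed fingertips, held it there for about 1 s, let it spring back, drew away and handed the job in.

- **Press:** The final dwell gave Fz of about 3.85 N. Corrected for side friction, that is about 4.95 mm, and the travel since first touch was also about 5 mm.
- **Not one steady hold:** I pressed to about 4.9 mm, eased to about 4.2 mm on an uncorrected force reading, then returned to about 5 mm for the final dwell. The fingers stayed in contact throughout.
- **After release:** The force reading was back to about zero. By eye, the before and after pictures show the coupling, the plain pipe, the handles and the loose items unmoved. The last clock reading was 20.8 s, before hand-in.
- **Disagreement:** The fingertips met the coupling about 37 mm lower in TCP height (0.105 instead of 0.142) than the stated 22 mm tip offset predicts. The pictures showed the same offset. I never found the cause, so I set the depth from measured contact instead.

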